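# Release the locked incubator tray with the pin

### The job

The little plate incubator on the bench has lost power and its tray is locked shut. Take the long thin release pin from the tool stand, push it down through the round access hole in the incubator's top until the spring latch inside lets go and the tray slides fully out, then put the pin back upright in its slot in the stand, hanging on its shoulder disc.

Things in the scene. Friction and masses are not known exactly. Their poses are not given: they have to be found in the camera images.
- pin: Release pin: plain upright round grey handle, 18 mm wide, 50 mm tall, on a disc 34 mm wide, 5 mm thick; below it a steel rod 6 mm thick, 80 mm long. 60 g. Origin on the axis at the disc's underside, z up (rod tip -80 mm, handle 5 to 55 mm). Starts in any of the stand's slots; beside it hang a scraper (flat paddle handle, short rod) and a pestle (ball top, rod 16 mm thick): not these.
- stand: Open aluminium tool stand, fixed. Origin at the centre of its underside. Top plate 60 mm (x) by 210 mm (y), 8 mm thick, upper face at z = 100 mm, with three round slots 21 mm wide at x = 0, y = -65, 0 and 65 mm. Tools hang upright in the slots, disc undersides at z = 100 mm. Base plate 80 x 210 mm, top at z = 8 mm; open between.
- hole (a point): Centre of the round access hole (21 mm wide, black washer 33 mm wide) at the top face of the incubator, a fixed white box 180 (x) x 200 (y) x 110 mm tall; the top face is 110 mm above the bench. Axes along the box, x from front to back, z up; its top spans x -70 to 110, y -35 to 165 mm from here. 40 mm below the hole lies the latch's flat plate. The 38 mm grey cap and the vents are not the hole.
- tray (a joint): Tray in the incubator's front, grey panel 128 x 68 mm, with a white well plate: 0 = locked shut, 0.06 m = fully out, along the box's -x. The latch plate (34 mm wide, 40 mm below the hole) yields downwards on a spring, 2 N at first; 8 mm down, at about 4.2 N, it frees the tray; it stops at 16 mm (6.5 N). The tray then slides out by its spring in about a second and stays out.
Mind the look-alikes: they are no part of the job. What is shaped like the pin but yellow is not meant.

How it is judged:
By the outcome, as a careful person would: the job done as asked, in the order asked, and still so for the second after the job is handed in, with the robot touching nothing.
It also fails if it takes over 54 s, if anything falls off the work surface, if the arm or the gripper's body presses on something with over 40 N, if the wrist force passes 120 N, or if a joint passes its speed limit or range.

### The arm

A 7-joint arm with a two-finger parallel gripper is mounted at the origin on the work surface. World frame = base frame: x ahead of the robot, y to its left, z up, the work surface at z = 0. Lengths are in m, angles in rad, forces in N, time in s.
With the tool pointing down it reaches from about 0.4 to 0.875 m from the base axis. Payload 6.5 kg.
Tool frame: the origin (TCP) lies between the finger pads; the fingertips stand 11 mm ahead of it and the grasp point (between the pads) lies 8 mm behind it (ctrl.tip_extent is the distance from the TCP to the fingertips, in m); y points along the fingers, z is the direction in which the jaws open and shut, and the axes are right-handed (so a half turn about y gives the same grasp; the last joint's range is limited). The gripper opens to 88 mm and grips with 3 to 60 N. Pads are 18 mm wide; open, the fingers measure 123 mm over their backs; the gripper's body (75 mm by 187 mm) begins 45 mm behind the grasp point.
Start: joints at [1.143, 0.536, -0.004, 1.538, 0.003, 1.067, -0.071], TCP at [0.23, -0.608, 0.25] pointing down, gripper open.
Joint ranges: [-2.7, 2.7], [-0.37, 2.16], [-1.27, 1.26], [0.24, 2.4], [-1.31, 4.45], [0.19, 1.91], [-2.76, 2.76]. Speed limits (rad/s): [2.39, 2.39, 3.14, 3.14, 3.14, 3.14, 3.14].

### API

Orientations are given as a 3x3 rotation matrix whose columns are the frame's x, y, z axes.
In Python, from cell import sense, imaging, ctrl gives the robot as it stands. The module is installed in compiled form; this text tells all that it offers.
- The arm moves only by the tool step_arm, never from a script. Its argument "plan" is a list of rows, each a list of 3 entries, a list of its own where there are three numbers: the shift along the world's x, y, z in m, then the turn, a rotation vector about the world's x, y, z in rad, then the opening, from 0 (shut) to 1 (fully open). In form: [[[tx, ty, tz], [ax, ay, az], claw], ...]. A call has 1 to 12 rows; each row is the pose to reach, as a shift and turn from the pose measured when the call began; what a row does not reach only later rows make up. A row lasts 1/8 s, in which the tool goes at most 62.5 mm and 10.7 degrees, less where a joint would pass 70% of its speed; a pose out of reach is approached as far as the arm can. A call with a gripper value outside its range is refused whole. The fingers move at their own pace and stop on an object; "force" is the grip in N (left out, the last holds). Time passes only in rows, so rows that repeat a pose let the fingers close. It gives the time, the measured TCP pose, the force and the opening at its end, in the units of the state.
- sense(): the state, without advancing time (a new reading comes with each control period).
- imaging.camera(name): name is "side" or "top" or "wrist"; returns the picture (480x640x3 uint8, red, green, blue); there is no depth.
- imaging.get_calibration(name): a dict with "fx", "fy", "cx", "cy" (pixels), "distortion" ([k1, k2, p1, p2, k3] as OpenCV has them; the pictures are not rectified), "R" (3x3) and "t" (3): a world point X has camera coordinates R X + t. Camera axes: x right, y down, z forward; pixel columns grow to the right and rows downward; lengths in m; the calibration is good to about 2 mm. A picture is of the moment at which its call begins: read the wrist's pose just before it. get_calibration takes no time and is no camera call; for the wrist camera it gives the pose at the moment of the call.
- ctrl.hand_in(): hands the job in, once; it reports no verdict.
The state is a dict: "t": time; "joints": joint angles; "joint_vel": joint speeds; "tau": joint torques, N m; "tool_pos": TCP position; "tcp_rot": TCP orientation; "wrist_force": force on the tool from outside, world axes, zero at the start; "ft_torque": the same for the moment, N m; "gripper_width": finger opening in m.
Only numpy, scipy, OpenCV 4.12 (cv2) and the standard library are available. Lean on these libraries where they do the work, as an engineer would, in place of code of your own. Each camera call takes 0.05 s, during which the arm holds its last target.

## Working session

There is one attempt and no reset: what is moved stays moved. The work goes in short steps, Python scripts to look and compute and a tool call to move; the robot and the scene stay as the last step left them, time stands still between calls to the robot, and variables do not carry over. Pictures are saved under pics/ and viewed, and the job is handed in when it is done.

Besides the shell and the picture viewer there is one more tool, called after "Request:" as name(argument=value, ...), one argument or row to a line, values as JSON. step_arm: Moves the arm, as the interface text tells. Its arguments: {"type":"object","properties":{"plan":{"type":"array","items":{"type":"array"}},"force":{"type":"number"}},"required":["plan"]}

```bash
mkdir -p pics; cat > h.py <<'E'
import numpy as np, cv2
from cell import sense, imaging, ctrl
def snap(name,fn):
    c=imaging.get_calibration(name); im=imaging.camera(name)
    np.savez('pics/'+fn+'.npz',im=im,**{k:np.array(v) for k,v in c.items()})
    cv2.imwrite('pics/'+fn+'.png',im[:,:,::-1]); return im
def load(fn): return np.load('pics/'+fn+'.npz')
def K(c): return np.array([[c['fx'],0,c['cx']],[0,c['fy'],c['cy']],[0,0,1.]])
def ray(c,uv):
    p=cv2.undistortPoints(np.array([[uv]],float),K(c),c['distortion'])[0,0]
    R=c['R'];o=-R.T@c['t'];return o,R.T@np.array([p[0],p[1],1])
def atz(c,uv,z):
    o,d=ray(c,uv);return o+d*(z-o[2])/d[2]
def proj(c,X):
    return cv2.projectPoints(np.array([X],float).reshape(-1,1,3),cv2.Rodrigues(c['R'])[0],c['t'].astype(float),K(c),c['distortion'])[0][:,0]
def crop(fn,u0,v0,u1,v1,s,out):
    im=load(fn)['im'][v0:v1,u0:u1,::-1]; cv2.imwrite('pics/'+out+'.png',cv2.resize(im,None,fx=s,fy=s,interpolation=cv2.INTER_CUBIC))
E
python3 - <<'E'
from h import *
s=sense(); print(s['t'],s['tool_pos'],s['tcp_rot'],s['wrist_force'],s['gripper_width'])
for n in('top','side','wrist'): snap(n,n+'0')
E
```

```text
0.0 [ 0.22984705 -0.60738971  0.24885491] [[-9.35231535e-01 -7.37532222e-04  3.54035920e-01]
 [-3.54036657e-01  1.52948518e-03 -9.35230296e-01]
 [ 1.48269786e-04 -9.99998558e-01 -1.69153621e-03]] [ 1.00374991  0.39571119 -0.6725553 ] 0.08798108748636112
```

View pics/top0.png

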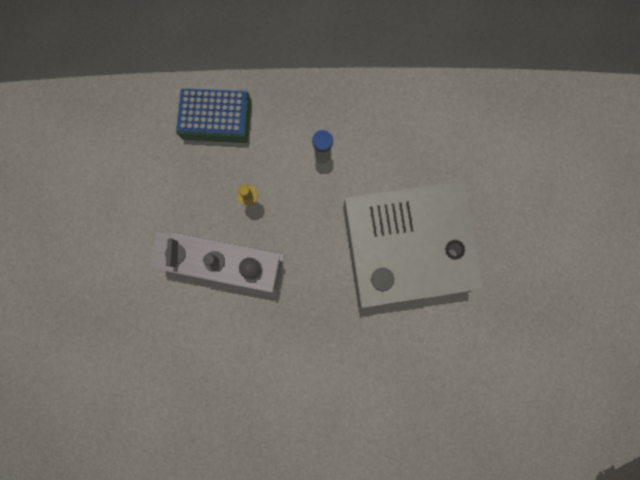

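View pics/side0.png

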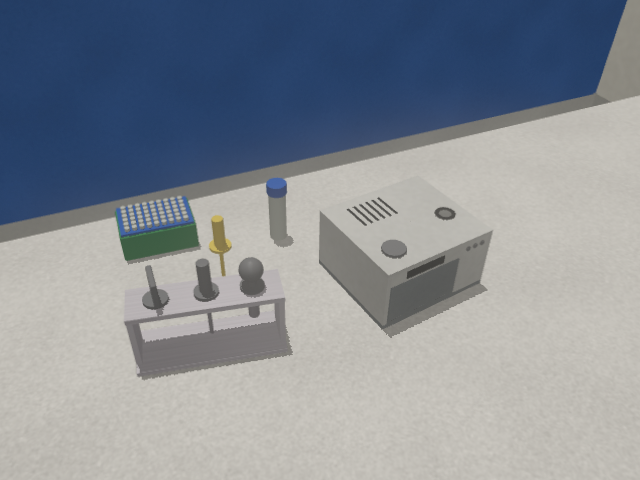

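View pics/wrist0.png

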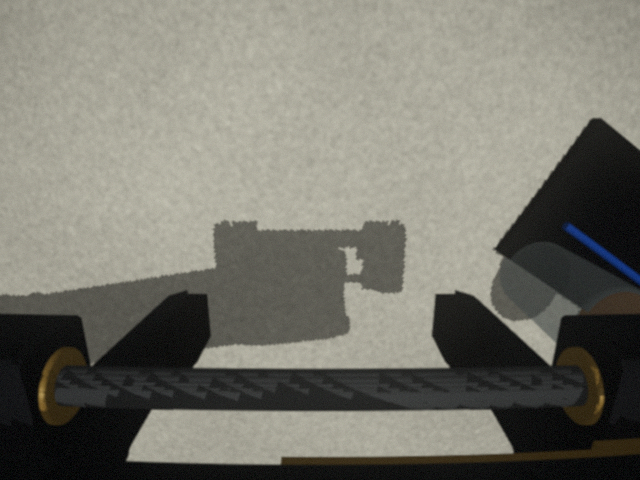

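The top view shows these candidates:
- scraper: top (173,253)
- grey pin: top (213,260), side (205,278)
- pestle ball: top (250,268)
- yellow look-alike: top (248,195), side (218,232)

For the hole, the washer is at top (455,249) and the grey cap at (382,279). I choose the grey pin in the middle slot and will check it in a close crop.

```bash
python3 - <<'E'
from h import *
crop('top0',150,225,290,305,5,'c1'); crop('top0',340,170,490,310,5,'c2'); crop('side0',110,200,300,380,4,'c3'); crop('side0',310,170,500,330,4,'c4')
for n in('top0','side0'):
    c=load(n); print(n,-c['R'].T@c['t'],c['fx'],c['R'][2])
E
```

```text
top0 [ 0.51814138 -0.0154684   1.08544194] 605.628584074438 [ 0.09279052  0.00951186 -0.99564022]
side0 [-0.02367154  0.27817061  0.67267851] 603.5192797579297 [ 0.69950353 -0.32945375 -0.63415695]
```

View pics/c1.png

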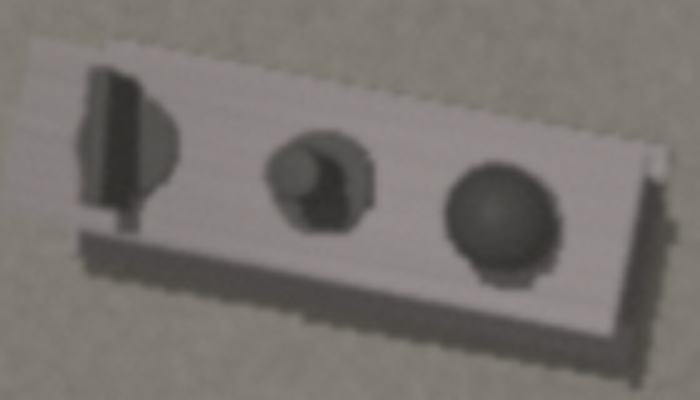

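View pics/c2.png

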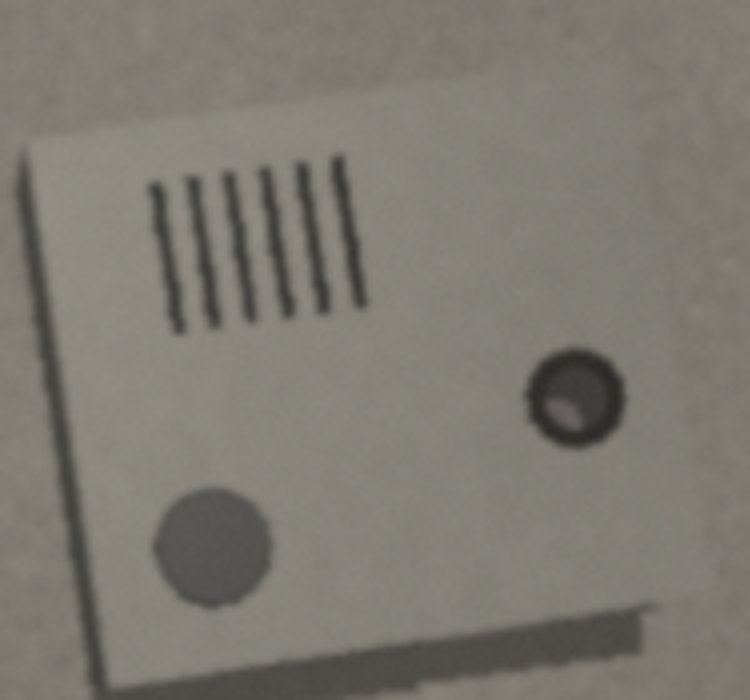

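View pics/c3.png

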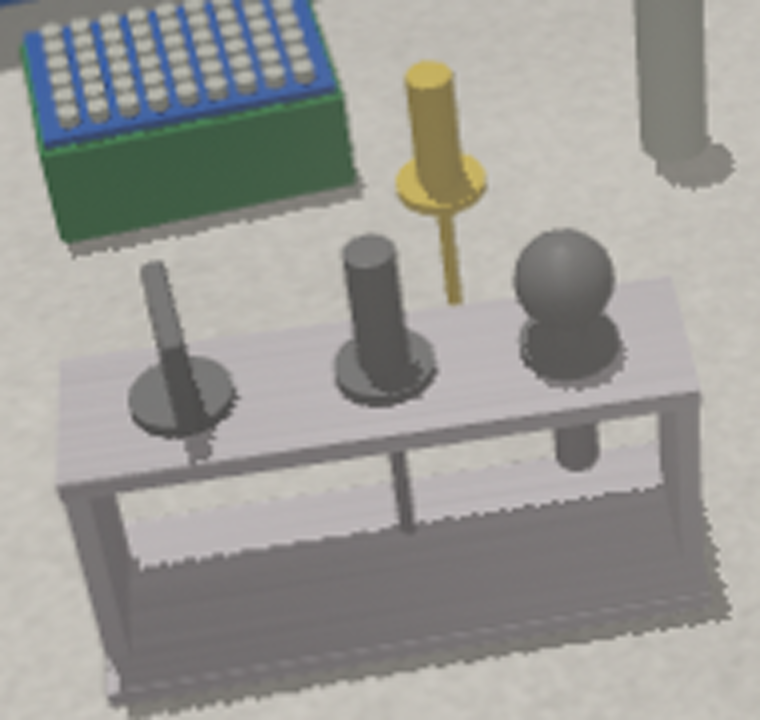

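View pics/c4.png

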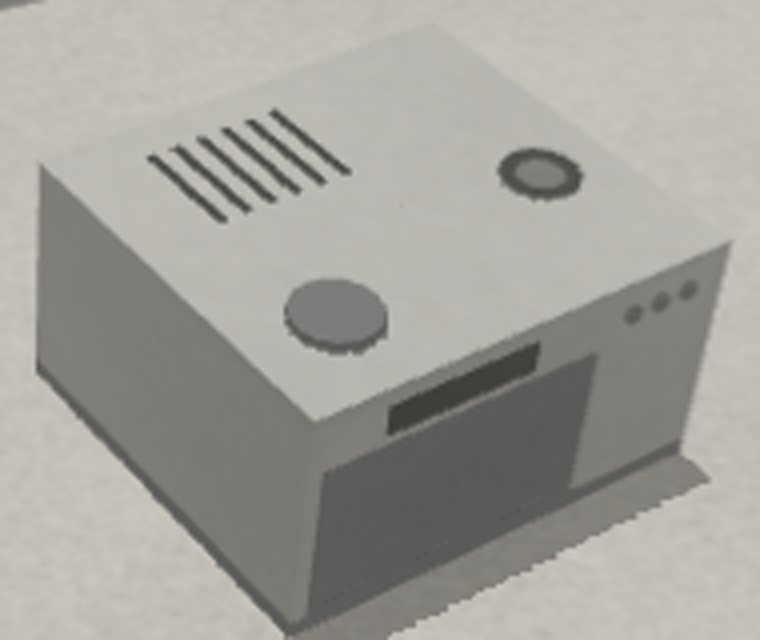

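```bash
python3 - <<'E'
from h import *
t=load('top0');s=load('side0')
def tri(a,b):
    o1,d1=ray(t,a);o2,d2=ray(s,b);A=np.stack([d1,-d2],1);x=np.linalg.lstsq(A,o2-o1,rcond=None)[0]
    p,q=o1+d1*x[0],o2+d2*x[1];return (p+q)/2,np.linalg.norm(p-q)
P=lambda c,uv,z:atz(c,uv,z).round(4)
print('disc',P(t,(214.2,261.4),.105),P(s,(206.2,290.7),.105))
print('htop',P(t,(209.4,259),.155),P(s,(202.5,262.5),.155),tri((209.4,259),(202.5,262.5)))
print('hole',P(t,(455.2,249.4),.110),P(s,(445.2,213.5),.110),tri((455.2,249.4),(445.2,213.5)))
print('ball',P(t,(250.3,268),.13))
print('yellow',tri((245,191),(217,218)))
for n,a in dict(fl=(361.5,307),bl=(346,198),).items(): print(n,P(t,a,.11))
for n,a in dict(fl=(388.5,275),bl=(320,211),br=(418,176),fr=(493-0.5,230.5)).items(): print('s',n,P(s,a,.11))
for n,a in dict(nl=(124.5,321.5),nr=(284.5,297.5),fr=(278,269.5),fl=(126,290)).items(): print('st',n,P(s,a,.10))
E
```

```text
disc [0.5774 0.1655 0.105 ] [0.5782 0.1656 0.105 ]
htop [0.5781 0.1638 0.155 ] [0.5785 0.165  0.155 ] (array([0.57835954, 0.16446235, 0.15482215]), np.float64(0.0012444419534560543))
hole [ 0.5922 -0.2276  0.11  ] [ 0.594  -0.2276  0.11  ] (array([ 0.59238173, -0.22690031,  0.11127746]), np.float64(0.000931532927933345))
ball [0.5649 0.103  0.13  ]
yellow (array([0.68801485, 0.11243458, 0.13644226]), np.float64(0.0033457542793947494))
fl [ 0.5013 -0.0732  0.11  ]
bl [ 0.6783 -0.0508  0.11  ]
s fl [ 0.5027 -0.0739  0.11  ]
s bl [ 0.6782 -0.0486  0.11  ]
s br [ 0.7047 -0.2454  0.11  ]
s fr [ 0.5283 -0.2693  0.11  ]
st nl [0.5698 0.2756 0.1   ]
st nr [0.5285 0.0718 0.1   ]
st fr [0.5852 0.0591 0.1   ]
st fl [0.6281 0.2631 0.1   ]
```

The crops confirm the choice. The grey round-handled pin hangs in the middle slot, with the flat scraper to its left and the ball pestle to its right. The hole is the black-ringed one; the cap is plain grey. I'll move to a hover over the pin with the jaws along the stand's x axis.

Request:
step_arm(
  plan=[
    [[0.01,0.022,0],[0,0,0.04],0.6],
    [[0.03,0.066,0],[0,0,0.11],0.6],
    [[0.052,0.116,0],[0,0,0.18],0.6],
    [[0.075,0.166,0],[0,0,0.25],0.6],
    [[0.097,0.216,0],[0,0,0.32],0.6],
    [[0.12,0.266,0],[0,0,0.39],0.6],
    [[0.142,0.316,0],[0,0,0.46],0.6],
    [[0.165,0.366,0],[0,0,0.53],0.6],
    [[0.187,0.416,0],[0,0,0.6],0.6],
    [[0.21,0.466,0],[0,0,0.67],0.6],
    [[0.232,0.516,0],[0,0,0.74],0.6],
    [[0.254,0.564,0],[0,0,0.81],0.6],
  ],
  force=40,
)

```text
t: 1.65
tool_pos: [0.4843, -0.0419, 0.2491]
tcp_rot: [[-0.386, -0.001, 0.922], [-0.922, 0.0, -0.386], [0.0, -1.0, -0.001]]
wrist_force: [0.7, -0.1, 0.8]
gripper_width: 0.0533
```

Request:
step_arm(
  plan=[
    [[0.02,0.045,0],[0,0,0.05],0.6],
    [[0.04,0.09,0],[0,0,0.1],0.6],
    [[0.06,0.135,0],[0,0,0.15],0.6],
    [[0.08,0.177,0],[0,0,0.18],0.6],
    [[0.094,0.207,0],[0,0,0.196],0.6],
    [[0.094,0.207,0],[0,0,0.196],0.6],
    [[0.094,0.207,0],[0,0,0.196],0.6],
  ],
)

```text
t: 2.52
tool_pos: [0.578, 0.164, 0.2486]
tcp_rot: [[-0.2, -0.002, 0.98], [-0.98, -0.001, -0.2], [0.001, -1.0, -0.002]]
wrist_force: [-0.3, -0.6, -0.8]
gripper_width: 0.053
```

```bash
python3 - <<'E'
from h import *
s=sense(); print(s['t'],s['tool_pos'],s['tcp_rot'],s['wrist_force'])
snap('wrist','w1'); c=load('w1')
R=s['tcp_rot']
print(proj(c,[[.578,.1652,.155],[.578,.1652,.105]]), -c['R'].T@c['t'])
E
```

```text
2.525 [0.57799759 0.16402688 0.2486311 ] [[-0.20015429 -0.0020487   0.97976225]
 [-0.9797633  -0.00107365 -0.20015675]
 [ 0.00146199 -0.99999733 -0.00179235]] [-0.32641356 -0.584926   -0.75932549]
[[320.52702671 248.51504268]
 [320.63442339 227.32804399]] [0.59241706 0.23440984 0.38354049]
```

View pics/w1.png

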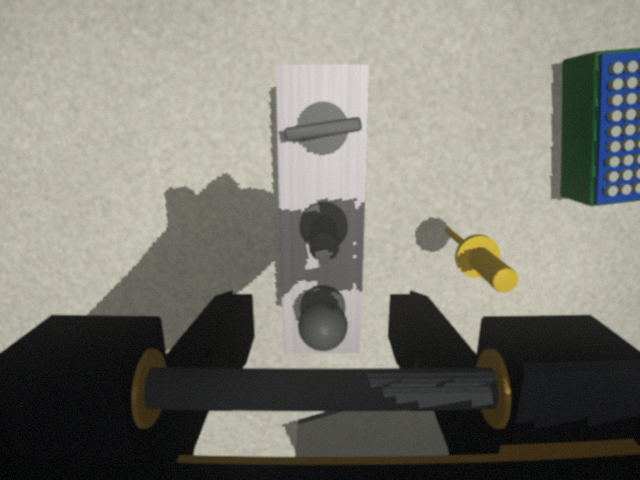

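The wrist view shows the grey handle top at (323,249) and the disc at (323,227), against a prediction of (320,248). That is about 1 mm off, so I'll descend and grip.

Request:
step_arm(
  plan=[
    [[0.001,0.001,-0.02],[0,0,0],0.6],
    [[0.001,0.001,-0.05],[0,0,0],0.6],
    [[0.001,0.001,-0.08],[0,0,0],0.6],
    [[0.001,0.001,-0.105],[0,0,0],0.6],
    [[0.001,0.001,-0.12],[0,0,0],0.6],
    [[0.001,0.001,-0.127],[0,0,0],0.6],
    [[0.001,0.001,-0.127],[0,0,0],0.6],
    [[0.001,0.001,-0.127],[0,0,0],0],
    [[0.001,0.001,-0.127],[0,0,0],0],
    [[0.001,0.001,-0.127],[0,0,0],0],
    [[0.001,0.001,-0.127],[0,0,0],0],
    [[0.001,0.001,-0.127],[0,0,0],0],
  ],
  force=40,
)

```text
t: 4.08
tool_pos: [0.5792, 0.1646, 0.1221]
tcp_rot: [[-0.201, -0.001, 0.98], [-0.98, -0.001, -0.201], [0.001, -1.0, -0.001]]
wrist_force: [-1.8, -0.1, 2.8]
gripper_width: 0.017
```

Request:
step_arm(
  plan=[
    [[0,0,0.01],[0,0,0],0],
    [[0,0,0.035],[0,0,0],0],
    [[0,0,0.065],[0,0,0],0],
    [[0,0,0.095],[0,0,0],0],
    [[0,0,0.125],[0,0,0],0],
    [[0,0,0.145],[0,0,0],0],
    [[0,0,0.155],[0,0,0],0],
    [[0,0,0.155],[0,0,0],0],
  ],
)

```text
t: 5.08
tool_pos: [0.5793, 0.1647, 0.2775]
tcp_rot: [[-0.201, -0.001, 0.98], [-0.98, -0.001, -0.201], [0.001, -1.0, -0.0]]
wrist_force: [0.3, 0.4, -1.5]
gripper_width: 0.0168
```

```bash
python3 - <<'E'
from h import *
s=sense(); print(s['t'],s['tool_pos'],s['wrist_force'],s['gripper_width'])
snap('side','s2'); snap('top','t2')
p=s['tool_pos'];print(p)
c=load('s2'); q=proj(c,[p+[0,0,.155-.122],p+[0,0,.1-.122],p+[0,0,.02-.122]]);print(q)
c2=load('t2');print(proj(c2,[p+[0,0,.02-.122]]))
u,v=map(int,q[1]); crop('s2',u-80,v-80,u+80,v+80,5,'s2c')
E
```

```text
5.075 [0.57934591 0.16465618 0.27748378] [ 0.3230437   0.44775154 -1.50995818] 0.016838623612666533
[0.57934591 0.16465618 0.27748378]
[[187.5957084  158.6302351 ]
 [193.42838245 198.485167  ]
 [200.87631324 249.93568886]]
[[206.31154479 257.35760887]]
```

View pics/s2c.png

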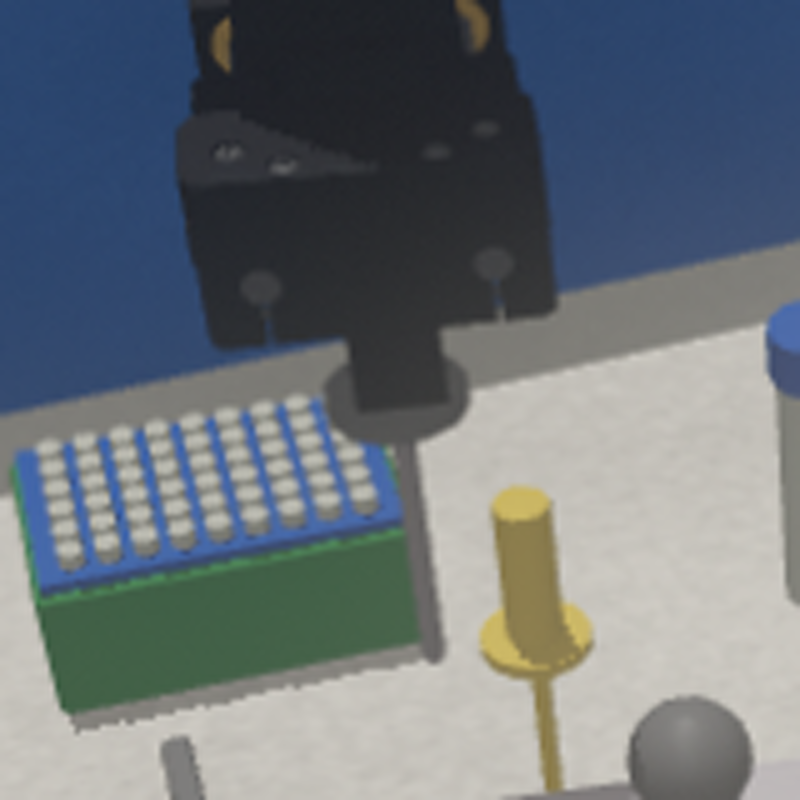

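View pics/t2.png

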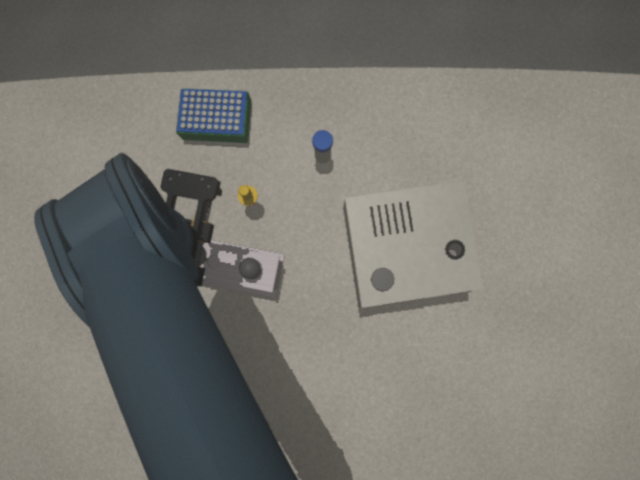

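The side view shows the pin held straight, with its tip at (199,248) against a prediction of (201,250). I'll carry it over the pestle to the hole.

Request:
step_arm(
  plan=[
    [[0.001,-0.015,0],[0,0,0],0],
    [[0.002,-0.05,0],[0,0,0],0],
    [[0.003,-0.09,0],[0,0,0],0],
    [[0.005,-0.135,0],[0,0,0],0],
    [[0.006,-0.18,0],[0,0,0],0],
    [[0.008,-0.225,0],[0,0,0],0],
    [[0.009,-0.27,0],[0,0,0],0],
    [[0.011,-0.315,0],[0,0,0],0],
    [[0.012,-0.35,0],[0,0,0],0],
    [[0.0135,-0.38,0],[0,0,0],0],
    [[0.0135,-0.392,0],[0,0,0],0],
    [[0.0135,-0.392,0],[0,0,0],0],
  ],
)

```text
t: 6.68
tool_pos: [0.5917, -0.2283, 0.2756]
tcp_rot: [[-0.202, -0.004, 0.979], [-0.979, -0.001, -0.202], [0.002, -1.0, -0.003]]
wrist_force: [-0.2, 0.0, -0.1]
gripper_width: 0.0168
```

Request:
step_arm(
  plan=[
    [[0,0,-0.015],[0,0,0],0],
    [[0,0,-0.035],[0,0,0],0],
    [[0,0,-0.045],[0,0,0],0],
    [[0,0,-0.045],[0,0,0],0],
  ],
)

```text
t: 7.18
tool_pos: [0.5912, -0.2273, 0.2296]
tcp_rot: [[-0.201, -0.006, 0.98], [-0.98, -0.0, -0.201], [0.002, -1.0, -0.005]]
wrist_force: [0.4, -0.3, -1.2]
gripper_width: 0.0172
```

```bash
python3 - <<'E'
from h import *
s=sense(); print(s['t'],s['tool_pos'],s['wrist_force'],s['gripper_width'],s['tcp_rot'][:,1])
snap('side','s3'); snap('top','t3'); 
p=s['tool_pos']
c=load('s3'); q=proj(c,[p+[0,0,.02-.122]]);print(q, proj(c,[[.593,-.2276,.11]]))
u,v=map(int,q[0]); crop('s3',u-80,v-80,u+80,v+60,5,'s3c');print(u,v)
E
```

```text
7.175 [ 0.59120506 -0.22726943  0.2295566 ] [ 0.42196848 -0.28094724 -1.155277  ] 0.01715432944123503 [-5.51821719e-03 -4.00236710e-04 -9.99984694e-01]
[[447.67162968 205.40928116]] [[445.53953334 213.83527508]]
447 205
```

View pics/s3c.png

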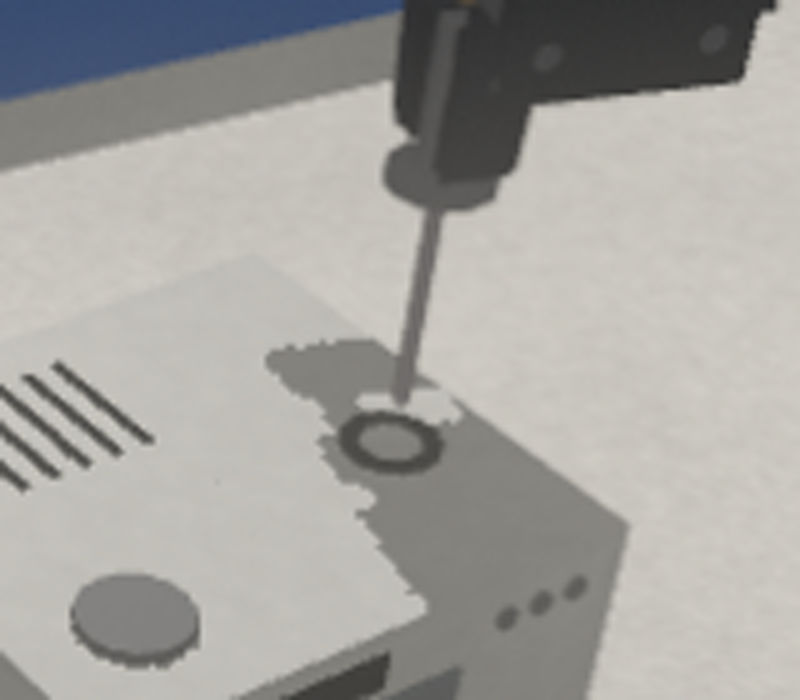

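View pics/t3.png

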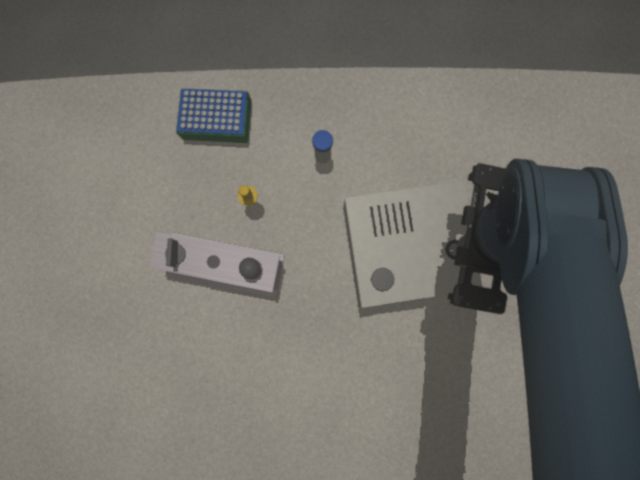

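The tip is at (447,205), as predicted, and the hole centre is at (445,213). Correcting by +2 mm in x and descending in stages.

Request:
step_arm(
  plan=[
    [[0.002,0,-0.003],[0,0,0],0],
    [[0.002,0,-0.008],[0,0,0],0],
    [[0.002,0,-0.018],[0,0,0],0],
    [[0.002,0,-0.03],[0,0,0],0],
    [[0.002,0,-0.042],[0,0,0],0],
    [[0.002,0,-0.05],[0,0,0],0],
    [[0.002,0,-0.05],[0,0,0],0],
  ],
)

```text
t: 8.15
tool_pos: [0.5936, -0.2277, 0.1801]
tcp_rot: [[-0.202, -0.004, 0.979], [-0.979, -0.001, -0.202], [0.002, -1.0, -0.004]]
wrist_force: [-0.0, -0.3, 0.3]
gripper_width: 0.0168
```

```bash
python3 - <<'E'
from h import *
s=sense(); print(s['t'],s['tool_pos'],s['wrist_force'],s['gripper_width'])
snap('side','s4'); crop('s4',360,100,520,240,5,'s4c')
E
```

```text
8.15 [ 0.59359679 -0.22774403  0.18011412] [-0.02730815 -0.30087381  0.26410168] 0.01681424473897966
```

View pics/s4c.png

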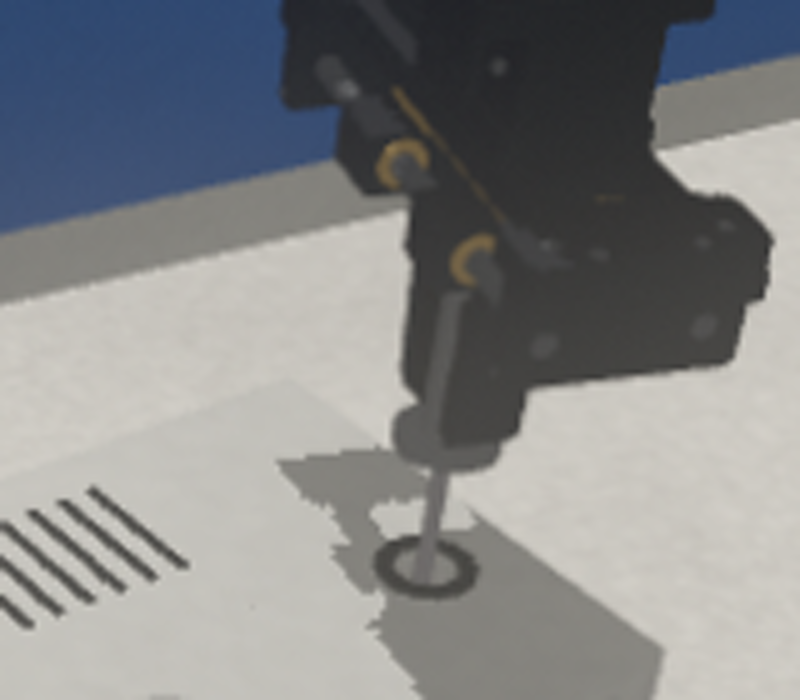

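The rod is inside the hole and clear of the rim. Pressing the latch now.

Request:
step_arm(
  plan=[
    [[0,0,-0.005],[0,0,0],0],
    [[0,0,-0.01],[0,0,0],0],
    [[0,0,-0.015],[0,0,0],0],
    [[0,0,-0.019],[0,0,0],0],
    [[0,0,-0.02],[0,0,0],0],
    [[0,0,-0.02],[0,0,0],0],
  ],
)

```text
t: 8.95
tool_pos: [0.5943, -0.2279, 0.161]
tcp_rot: [[-0.202, -0.003, 0.979], [-0.979, -0.001, -0.202], [0.002, -1.0, -0.002]]
wrist_force: [0.4, 0.1, 4.4]
gripper_width: 0.0171
```

```bash
python3 - <<'E'
from h import *
s=sense(); print(s['t'],s['tool_pos'],s['wrist_force'],s['gripper_width'])
snap('side','s5')
E
```

```text
8.95 [ 0.59430755 -0.22794999  0.16101133] [0.36943971 0.10863421 4.42998372] 0.01706237708302753
```

View pics/s5.png

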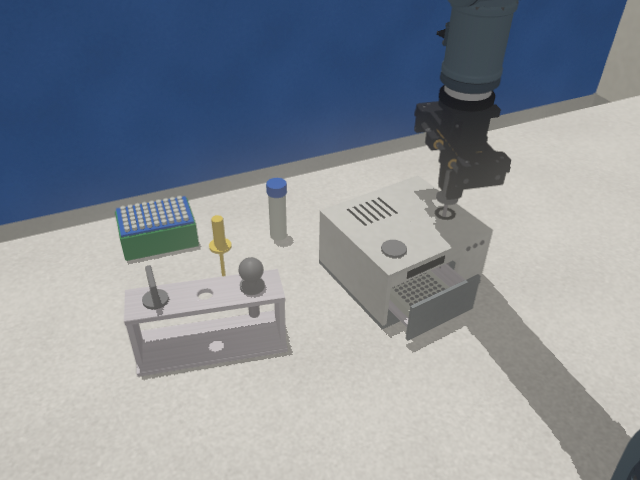

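The tray is coming out: its front panel is now at about (443,303). I'll hold for a second until it is fully out, then withdraw.

Request:
step_arm(
  plan=[
    [[0,0,0],[0,0,0],0],
    [[0,0,0],[0,0,0],0],
    [[0,0,0],[0,0,0],0],
    [[0,0,0],[0,0,0],0],
    [[0,0,0],[0,0,0],0],
    [[0,0,0],[0,0,0],0],
    [[0,0,0],[0,0,0],0],
    [[0,0,0],[0,0,0],0],
  ],
)

```text
t: 10.0
tool_pos: [0.5944, -0.2279, 0.1611]
tcp_rot: [[-0.202, -0.003, 0.979], [-0.979, -0.001, -0.202], [0.002, -1.0, -0.002]]
wrist_force: [-0.3, -0.5, 2.9]
gripper_width: 0.0167
```

```bash
python3 - <<'E'
from h import *
s=sense(); print(s['t'],s['tool_pos'],s['wrist_force'],s['gripper_width'])
snap('side','s6'); snap('top','t6')
crop('s6',310,170,510,350,4,'s6c')
a=load('s5')['im'].astype(int);b=load('s6')['im'].astype(int)
print(np.abs(a-b)[250:340,380:490].max())
crop('t6',150,225,290,305,5,'t6c')
E
```

```text
10.0 [ 0.59436133 -0.22793688  0.16107465] [-0.2828414  -0.53821995  2.94634221] 0.016703940341079117
109
```

View pics/s6c.png

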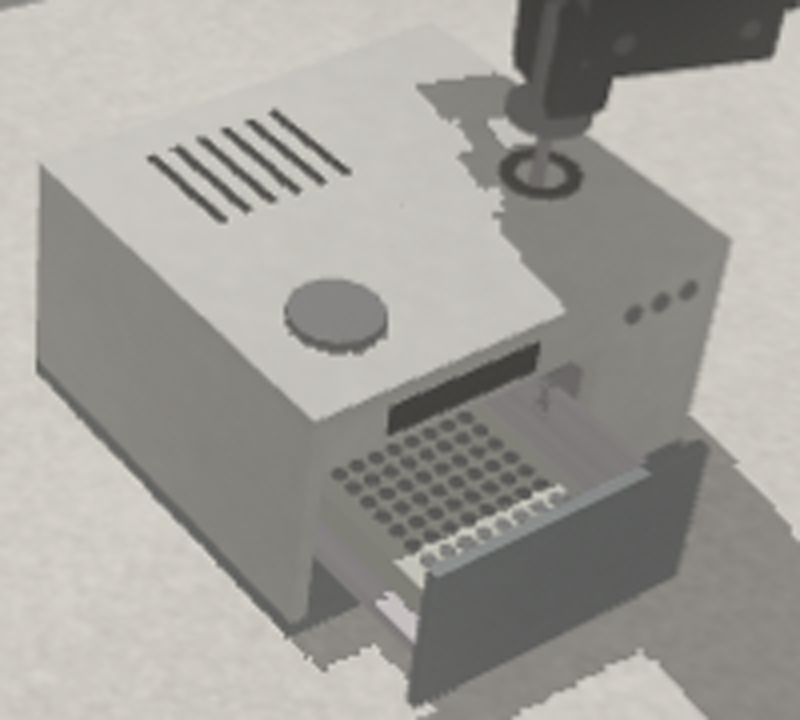

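View pics/t6c.png

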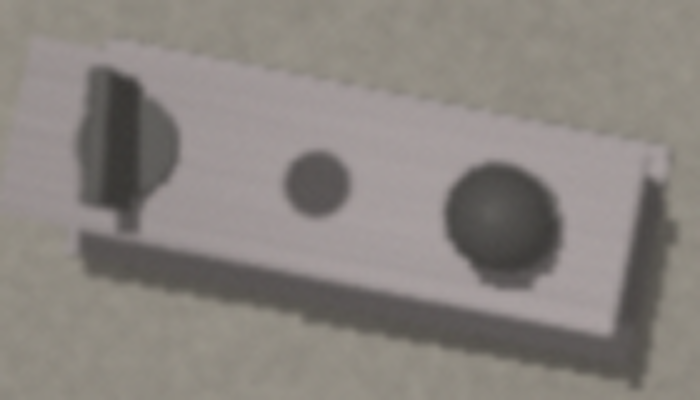

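Request:
step_arm(
  plan=[
    [[0,0,0.008],[0,0,0],0],
    [[0,0,0.03],[0,0,0],0],
    [[0,0,0.055],[0,0,0],0],
    [[0,0,0.08],[0,0,0],0],
    [[0,0,0.105],[0,0,0],0],
    [[0,0,0.118],[0,0,0],0],
    [[0,0,0.118],[0,0,0],0],
  ],
)

```text
t: 10.98
tool_pos: [0.5944, -0.2279, 0.2794]
tcp_rot: [[-0.202, -0.002, 0.979], [-0.979, -0.002, -0.202], [0.002, -1.0, -0.002]]
wrist_force: [0.4, -1.1, -0.2]
gripper_width: 0.0172
```

```bash
python3 - <<'E'
from h import *
s=sense(); p=s['tool_pos'];print(s['t'],p,s['wrist_force'],s['gripper_width'])
snap('side','s7'); t=load('t6');c=load('s7')
q=proj(c,[p+[0,0,.02-.122],p+[0,0,.105-.122]]);print(q)
u,v=map(int,q[0]);print(u,v);crop('s7',u-60,v-90,u+60,v+30,6,'s7c')
crop('s7',110,240,300,380,4,'s7d'); crop('s7',310,170,510,350,4,'s7e')
print(atz(t,(213.4,261.6),.1))
E
```

```text
10.975 [ 0.59437778 -0.22794029  0.27940988] [ 0.41738101 -1.06976683 -0.22390534] 0.01722219121242995
[[451.84767854 177.18990189]
 [461.23110353 126.35259395]]
451 177
[0.57733634 0.16775137 0.1       ]
```

View pics/s7c.png

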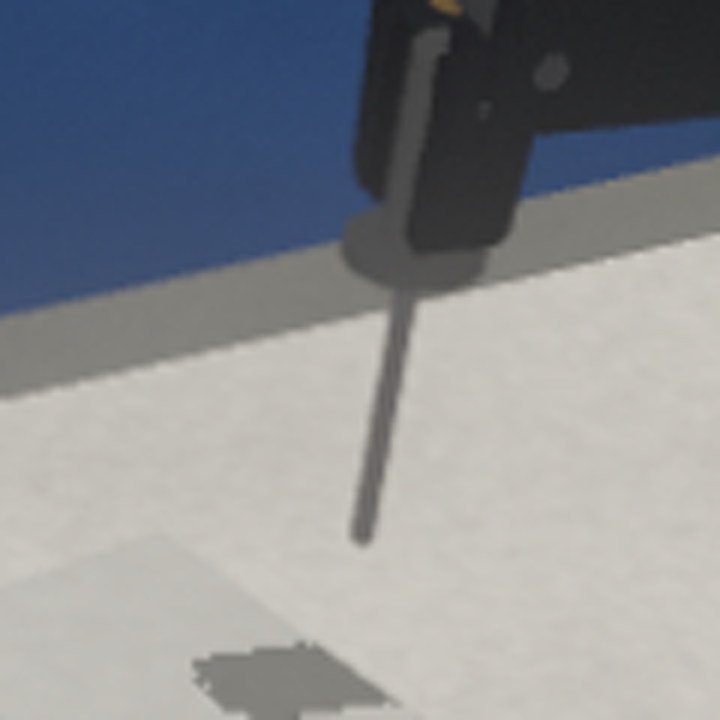

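View pics/s7d.png

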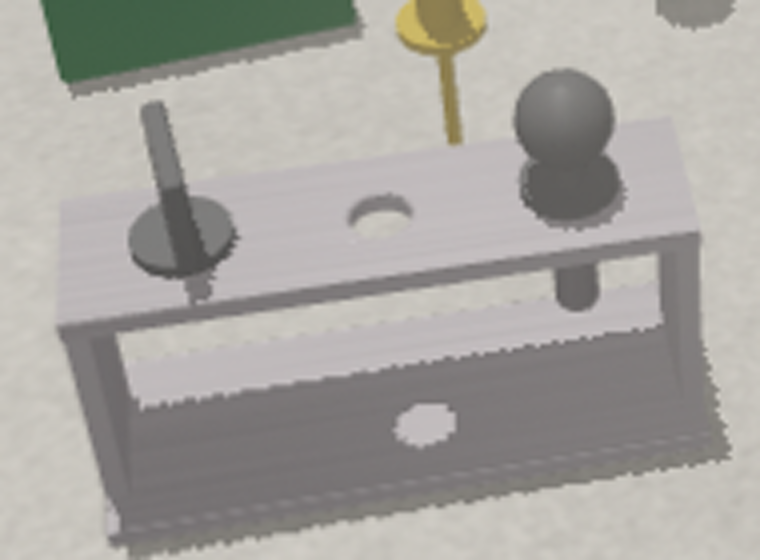

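View pics/s7e.png

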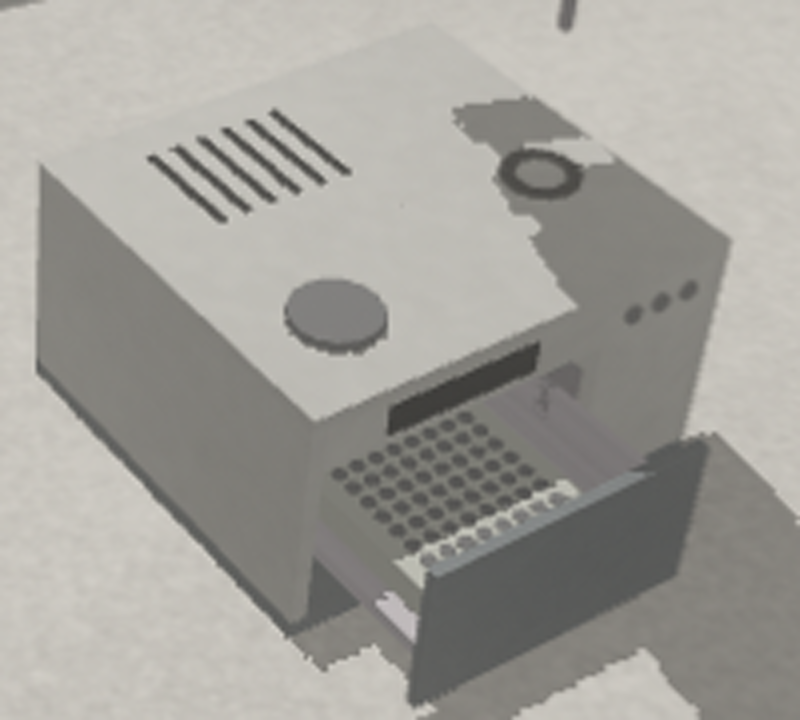

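```bash
python3 - <<'E'
from h import *
c=load('s7')
print(atz(c,(205.2,293.8),.1))
f=lambda u,v:(310+u/4,170+v/4)
# panel pixel: closed bottom-left/top-left vs. open; use face-plane at known z via top edge (z const)
a=load('s0') if 0 else load('side0')
for z in(.085,.09,.08): print(z,atz(a,f(325,472),z)[:2],atz(c,f(430,575),z)[:2],np.linalg.norm(atz(a,f(325,472),z)-atz(c,f(430,575),z)),np.linalg.norm(atz(a,f(597,355),z)-atz(c,f(705,445),z)))
E
```

```text
[0.57811845 0.16749472 0.1       ]
0.085 [ 0.50047717 -0.07956149] [ 0.4420355  -0.08704144] 0.058918405140202704 0.05760451040377563
0.09 [ 0.49601768 -0.07651789] [ 0.43807324 -0.0839342 ] 0.058417124213575235 0.0571144081634924
0.08 [ 0.50493666 -0.0826051 ] [ 0.44599776 -0.09014869] 0.05941968606683023 0.05809461264405892
```

The tray has travelled about 59 mm by image and is not moving, so it is fully out. The pin has not slipped in the grip. The slot centre is at about (0.578, 0.1676), so I'll carry the pin back.

Request:
step_arm(
  plan=[
    [[-0.001,0.015,0],[0,0,0],0],
    [[-0.002,0.05,0],[0,0,0],0],
    [[-0.004,0.09,0],[0,0,0],0],
    [[-0.006,0.135,0],[0,0,0],0],
    [[-0.008,0.18,0],[0,0,0],0],
    [[-0.01,0.225,0],[0,0,0],0],
    [[-0.012,0.27,0],[0,0,0],0],
    [[-0.014,0.315,0],[0,0,0],0],
    [[-0.015,0.355,0],[0,0,0],0],
    [[-0.0164,0.384,0],[0,0,0],0],
    [[-0.0164,0.3955,0],[0,0,0],0],
    [[-0.0164,0.3955,0],[0,0,0],0],
  ],
)

```text
t: 12.52
tool_pos: [0.577, 0.168, 0.2779]
tcp_rot: [[-0.2, -0.005, 0.98], [-0.98, -0.001, -0.2], [0.002, -1.0, -0.004]]
wrist_force: [0.3, 0.2, -0.1]
gripper_width: 0.0168
```

Request:
step_arm(
  plan=[
    [[0,0,-0.015],[0,0,0],0],
    [[0,0,-0.04],[0,0,0],0],
    [[0,0,-0.055],[0,0,0],0],
    [[0,0,-0.062],[0,0,0],0],
    [[0,0,-0.062],[0,0,0],0],
  ],
)

```text
t: 13.15
tool_pos: [0.5769, 0.1677, 0.2156]
tcp_rot: [[-0.201, -0.005, 0.98], [-0.98, -0.002, -0.201], [0.003, -1.0, -0.005]]
wrist_force: [1.0, 0.9, -0.3]
gripper_width: 0.0171
```

```bash
python3 - <<'E'
from h import *
s=sense(); p=s['tool_pos'];print(s['t'],p,s['wrist_force'],s['tcp_rot'])
snap('side','s8');c=load('s8')
print(proj(c,[p+[0,0,.02-.122],[.578,.1676,.1],[p[0],p[1],.1]]))
crop('s8',140,200,280,320,5,'s8c')
E
```

```text
13.15 [0.57693495 0.16771595 0.2155924 ] [ 0.95687073  0.87998618 -0.34145796] [[-0.20071982 -0.00514407  0.97963518]
 [-0.97964508 -0.00166036 -0.20073056]
 [ 0.00265911 -0.99998539 -0.00470609]]
[[204.22026685 287.07428864]
 [205.1485556  293.87729728]
 [205.28470819 294.40210607]]
```

View pics/s8c.png

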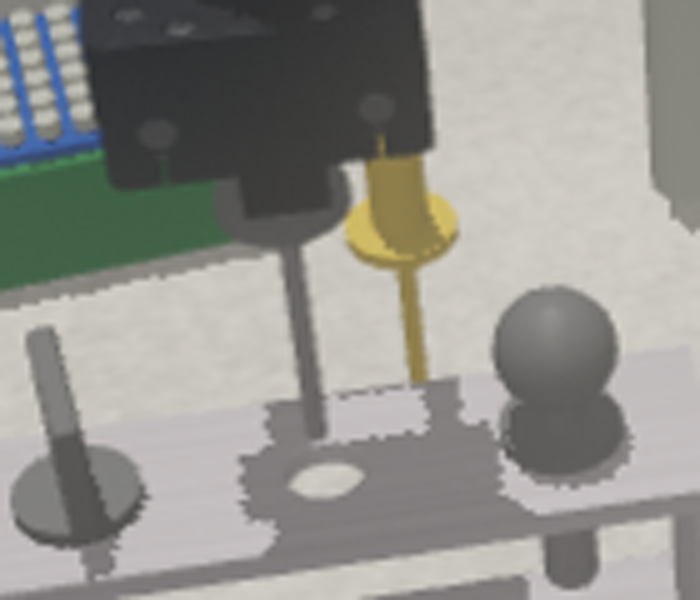

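The tip, at (203,287), is above the slot and aligned to within 1 mm. I'll lower it until the disc nearly seats.

Request:
step_arm(
  plan=[
    [[0.001,0,-0.008],[0,0,0],0],
    [[0.001,0,-0.02],[0,0,0],0],
    [[0.001,0,-0.04],[0,0,0],0],
    [[0.001,0,-0.06],[0,0,0],0],
    [[0.001,0,-0.078],[0,0,0],0],
    [[0.001,0,-0.088],[0,0,0],0],
    [[0.001,0,-0.092],[0,0,0],0],
    [[0.001,0,-0.093],[0,0,0],0],
    [[0.001,0,-0.093],[0,0,0],0],
  ],
)

```text
t: 14.32
tool_pos: [0.5786, 0.1682, 0.1237]
tcp_rot: [[-0.201, -0.003, 0.98], [-0.98, -0.001, -0.201], [0.002, -1.0, -0.003]]
wrist_force: [0.0, 1.3, -2.4]
gripper_width: 0.017
```

```bash
python3 - <<'E'
from h import *
s=sense(); p=s['tool_pos'];print(s['t'],p,s['wrist_force'],s['gripper_width'])
snap('side','s9');crop('s9',130,230,290,370,5,'s9c')
E
```

```text
14.325 [0.5786006  0.1681996  0.12372225] [ 0.03489193  1.27970091 -2.37851559] 0.016980344865861422
```

View pics/s9c.png

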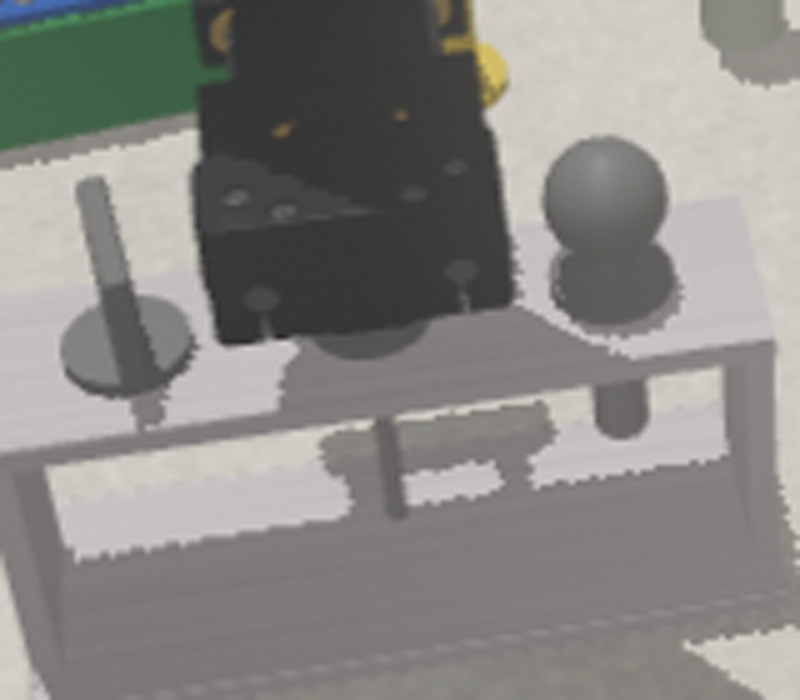

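The rod is through the slot. I'll seat it, open the jaws, wait, then go straight up.

Request:
step_arm(
  plan=[
    [[0,0,-0.0015],[0,0,0],0],
    [[0,0,-0.0015],[0,0,0],0],
    [[0,0,-0.0015],[0,0,0],0.3],
    [[0,0,-0.0015],[0,0,0],0.5],
    [[0,0,-0.0015],[0,0,0],0.6],
    [[0,0,-0.0015],[0,0,0],0.6],
    [[0,0,0.008],[0,0,0],0.6],
    [[0,0,0.025],[0,0,0],0.6],
    [[0,0,0.05],[0,0,0],0.6],
    [[0,0,0.085],[0,0,0],0.6],
    [[0,0,0.125],[0,0,0],0.6],
    [[0,0,0.15],[0,0,0],0.6],
  ],
)

```text
t: 15.88
tool_pos: [0.5793, 0.1687, 0.2774]
tcp_rot: [[-0.2, 0.0, 0.98], [-0.98, 0.0, -0.2], [-0.0, -1.0, 0.0]]
wrist_force: [0.4, -0.5, -0.7]
gripper_width: 0.0528
```

Request:
step_arm(
  plan=[
    [[-0.01,-0.03,0.02],[0,0,0],0.6],
    [[-0.03,-0.08,0.03],[0,0,0],0.6],
    [[-0.05,-0.13,0.03],[0,0,0],0.6],
    [[-0.06,-0.17,0.03],[0,0,0],0.6],
    [[-0.07,-0.2,0.03],[0,0,0],0.6],
    [[-0.07,-0.2,0.03],[0,0,0],0.6],
    [[-0.07,-0.2,0.03],[0,0,0],0.6],
  ],
)

```text
t: 16.75
tool_pos: [0.5097, -0.0301, 0.3083]
tcp_rot: [[-0.199, 0.002, 0.98], [-0.98, 0.001, -0.199], [-0.001, -1.0, 0.002]]
wrist_force: [0.3, -0.0, 0.4]
gripper_width: 0.053
```

```bash
python3 - <<'E'
from h import *
s=sense(); p=s['tool_pos'];print(s['t'],p,s['wrist_force'],s['gripper_width'])
snap('side','s10');crop('s10',110,200,300,380,4,'s10c');snap('top','t10');crop('t10',150,225,290,305,5,'t10c')
E
```

```text
16.75 [ 0.50968394 -0.03011726  0.3083176 ] [ 0.29969993 -0.02910395  0.38361015] 0.05301578410569986
```

View pics/s10c.png

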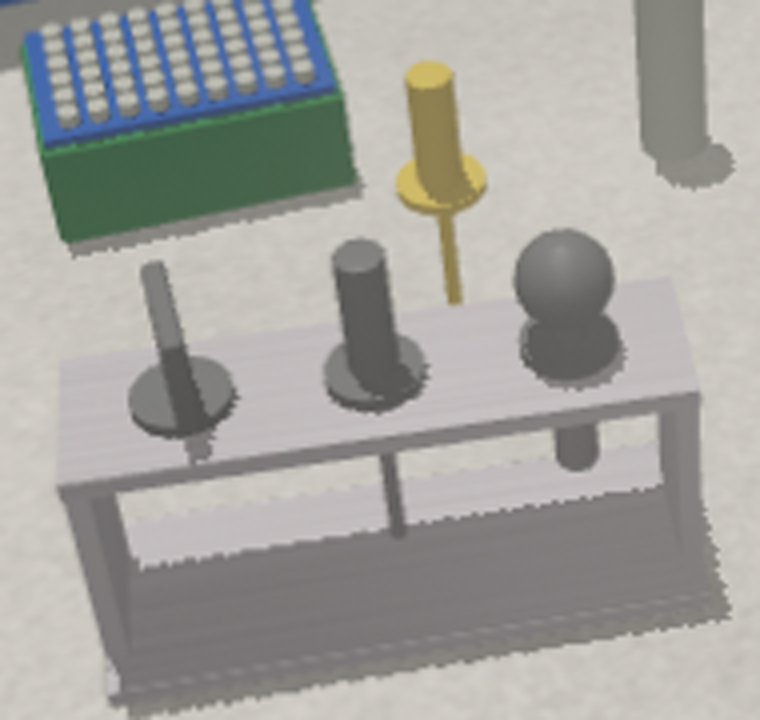

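View pics/s10.png

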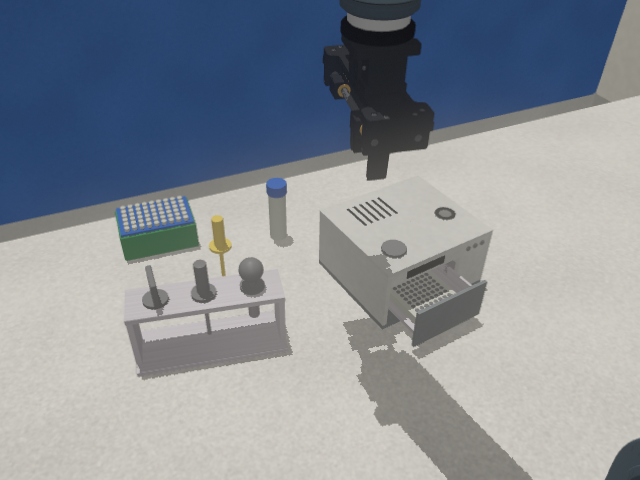

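View pics/t10c.png

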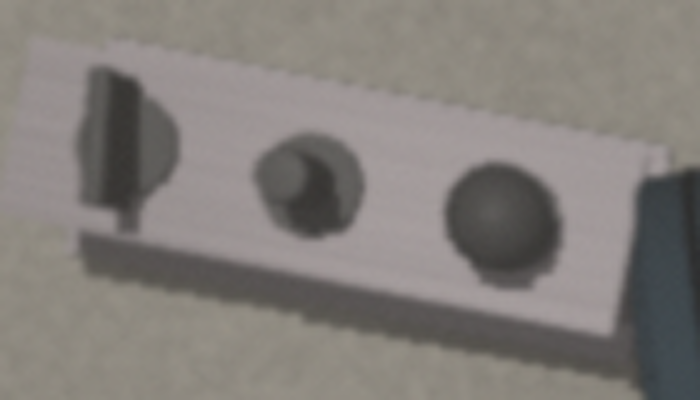

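The pin hangs upright in the middle slot on its disc, at side (204,293) and top (212,262). The tray is out, the other tools have not moved, and the arm is clear of everything.

```bash
python3 -c "
from h import *
print(ctrl.hand_in())"
```

```text
the job is handed in; nothing more can be done
None
```

The tray is released and fully out, the pin is back in its slot, and the job was handed in at about 17 s of the allowed 54 s.

- **Latch:** I took the grey pin from the middle slot and pushed it down through the black-ringed hole. At the bottom of the push the wrist read 4.4 N, and the tray slid out.
- **Tray:** the side pictures put its travel at 58–59 mm, which matches the 60 mm of fully out within measuring error. It looked the same in the later pictures.
- **Pin:** it hangs upright in the middle slot on its disc. It sits about 2 mm from where it started, with the disc still covering the slot.
- **Rest of the scene:** the scraper, pestle and yellow look-alike show no movement, and the open gripper stood clear of everything at hand-in.

No check failed. The top and side cameras disagreed by about 2 mm on the hole's position, which the slack in the hole easily covered.

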